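# Push the worn grinder out of a pepper mill

### The job

The pepper mill on the repair stand needs a new grinder. Take the drift from its block, feel its rod through the off-centre hole of the spindle guide inside the mill and press the old grinder steadily down until it drops out of the foot into the tray; go gently, for the guide and the grinder crack if the drift bears on them with more than about 20 N. Then draw the drift out and stand it back in its block, with the mill still upright in the stand; do not touch the grinder with the gripper, and leave the other things on the worktop alone.

Things in the scene. Friction and masses are not known exactly. Their poses are not given: they have to be found in the camera images.
- drift_grip (a point): Middle of the drift's handle. The drift (push-out tool, 180 g) stands upright in its block: a round steel rod, 14 mm in diameter, 92 mm long, nose bevelled 1.5 mm, below a pale wooden handle of square section 26 x 26 mm, 54 mm long, with a blue band. z points up along the tool; x, y are square to the handle's flats (a quarter turn gives the same grasp). The tip is 119 mm below this point.
- drift_tip (a point): The middle of the flat lower end of the drift's rod (same axes as drift_grip).
- block: Round brown wooden block, 70 mm wide and 50 mm high, fixed, with a vertical round hole 18 mm in diameter and 45 mm deep in the middle of its top: the drift's place. Origin: centre of its underside, z up.
- stand: Pale wooden repair stand, fixed, base 122 x 116 mm: a bridge on two side walls over a low-lipped, cork-lined tray (floor 10 mm above the worktop), open at front and back. The mill stands with its foot 56 mm up in an 8 mm deep recess of the bridge, over a 40 mm hole through which the grinder falls into the tray. Origin: centre of the base's underside, below the hole; x to the back, z up.
- mill: Pepper mill body, dark turned wood with a steel rim, standing loose in the stand: 52 mm wide at the foot, 72 mm tall, 350 g, bored right through. Origin: centre of its foot's underside, z up along the bore, open mouth at z = 72 mm. From the mouth down to z = 28 mm the bore is 32 mm in diameter, crossed by the spindle guide; below, 28 mm with the grinder in it.
- guide_top (a point): Point on the mill's axis level with the upper face of the spindle guide, a white flat disc, 4 mm thick, that fills the chamber 22 mm below the mouth. Its one plain hole, 17 mm in diameter, has its centre 4.5 mm from this point, towards a side that differs from mill to mill and is NOT measured: the drift's nose has to be felt into it. The disc does not turn or give way.
- grinder_center (a point): Centre of the worn grinder, a black plastic cylinder, 26 mm in diameter and tall, 40 g, upright in the mill's bore; its flat top starts 22 mm below guide_top. Four sprung balls hold it by a groove: it yields to a steady push of about 6 to 12 N, more in some mills than in others, that eases after a few mm, and drops free once pushed about 18 mm down. The drift's tip may safely go on to 10 mm below the mill's foot.
- mill_head: the pepper mill's head, taken off: a dark turned wooden knob with a brass nut on top, 49 mm wide, 54 mm tall, standing upright; bystander, leave alone (origin: centre of its underside at the start).
- salt_shaker: salt shaker with a pale domed top, 44 mm wide, 90 mm tall; bystander (origin: centre of its underside at the start).
- spice_jar_0: clear spice jar with a dark cap, 41 mm wide, 105 mm tall; bystander (origin: centre of its underside at the start).
- spice_jar_1: a second clear spice jar with a dark cap, 41 mm wide, 105 mm tall; bystander (origin: centre of its underside at the start).
- espresso_cup: small white cup, red-brown inside, 62 mm wide, 51 mm tall, with one handle; bystander (origin: centre of its underside at the start).
- teaspoon: steel teaspoon lying flat, 137 mm long; bystander (origin: centre of its underside at the start).

How it is judged (in metres and radians):
On the way, in this order (a step that is already met when the one before it is completed fails the run):
1. the drift's rod has gone through the spindle guide and bears on the grinder (z of drift_tip in the frame of mill between -0.02 and 0.04 m and horizontal distance between drift_tip and mill below 0.014 m and contact force between drift and grinder above 1 N), for 0.1 s.
2. the grinder has dropped out of the mill's foot into the tray (z of grinder_center in the frame of stand between 0.005 and 0.04 m), for 0.2 s.
At the end, for the whole second after the job is handed in: Grinder at rest in the tray (centre within 60 mm fore/aft and 45 mm sideways of the stand's middle, under 40 mm high). Drift released in its block: tip within 6 mm of the axis and 7 mm of the hole's bottom, tilt under 0.15 rad. Mill in its recess: within 6 mm, raised under 4 mm, tilt under 0.08 rad (all of step 2 and x of grinder_center in the frame of stand between -0.06 and 0.06 m and y of grinder_center in the frame of stand between -0.045 and 0.045 m and linear speed of each of grinder, drift, mill below 0.02 m/s and horizontal distance between drift_tip and block below 0.006 m and z of drift_tip in the frame of block below 0.012 m and angle between drift_tip's own z axis and vertical below 0.15 rad and horizontal distance between mill and stand below 0.006 m and z of mill in the frame of stand below 0.06 m and angle between mill's own z axis and vertical below 0.08 rad); the robot touches nothing.
It fails at once if the drift bears on the mill or its spindle guide with more than 22 N (contact force between drift and mill above 22 N).
It fails at once if the drift bears on the grinder with more than 22 N (contact force between drift and grinder above 22 N).
It fails at once if the mill is tipped (angle between mill's own z axis and vertical above 0.25 rad).
It fails at once if the robot touches the grinder itself (contact force between any of the fingers, the arm and grinder above 0.5 N).
It fails at once if a bystander is moved more than 20 mm (distance of any of mill_head, salt_shaker, spice_jar_0 from where it was at the start of the episode above 0.02 m).
It also fails if it takes over 61 s, if anything falls off the work surface, if the arm or the gripper's body presses on something with over 40 N, if the wrist force passes 120 N, or if a joint passes its speed limit or range.

### The arm

A 6-joint arm with a two-finger parallel gripper is mounted at the origin on a cart in front of the work surface, level with it; the furniture and walls round the work are solid. World frame = base frame: x ahead of the robot, y to its left, z up, the work surface at z = 0. Lengths are in m, angles in degrees, forces in N, time in s.
With the tool pointing down it reaches from about 0.35 to 0.875 m from the base axis. Payload 4.2 kg.
Tool frame: the origin (TCP) lies on the mounting face of the last link; the fingertips stand 182 mm ahead of it and the grasp point (between the pads) lies 164 mm ahead of it (manip.tips_ahead is the distance from the TCP to the fingertips, in m); z points along the fingers, x is the direction in which the jaws open and shut, and the axes are right-handed (so a half turn about z gives the same grasp; the last joint's range is limited). The gripper opens to 87 mm and grips with 3 to 60 N. Pads are 19 mm wide; open, the fingers measure 117 mm over their backs; the gripper's body (75 mm by 190 mm) begins 51 mm behind the grasp point.
Start: joints at [84.488, 22.042, 0.453, 0, -68.411, -14.817], TCP at [0.217, 0.586, 0.405] pointing down, gripper open.
Joint ranges: [-179.83, 179.83], [-69.29, 118.12], [-61.27, 80.66], [-181.25, 117.63], [-171.15, -9.14], [-177.46, 177.46]. Speed limits (degrees/s): [159.86, 159.86, 180, 180, 180, 180].

### API

Orientations are given as [roll, pitch, yaw] about the fixed x, y, z axes, in that order (R = Rz(yaw) Ry(pitch) Rx(roll)).
In Python, from rig import manip gives the robot as it stands. Calls block until the motion is done:
- manip.move_pose(position, orientation): joint-space move of the TCP to a pose.
- manip.move_straight(position, max_speed=0.15, rot=None, contact_N=None): straight line of the TCP; rot=None keeps the orientation; max_speed is the mean speed in m/s. With contact_N (N) it stops when the force on the tool has changed by that much, and returns True; else False.
- manip.set_joints(angles): joint-space move.
- manip.gripper_open() and manip.grasp(): open the fingers fully, or close them until they stop; the grip force is fixed at half the most.
- manip.dwell(seconds).
- manip.ik(position, orientation): joint angles nearest the present ones, or None.
- manip.camera(name): name is "scene" or "top"; returns a dict with "pixels" (384x512x3 uint8, red, green, blue), "fovy" (degrees; the focal length in pixels is half the picture's height over the tangent of half this angle, whatever the lens; pixels are square), "cx", "cy" (the principal point, pixels), "eye" and "orientation" of the camera in the world. Camera axes: x right, y down, z forward; pixel columns grow to the right and rows downward; lengths in m; the calibration is good to about 2 mm. A picture is of the moment at which its call begins. There is no depth.
A pose or a line that the arm cannot do raises manip.PlanningError and nothing moves.
- manip.hand_in(): hands the job in, once; it reports no verdict.
Readings, each from a call of its own:
- manip.read_clock(): time.
- manip.read_qpos(): joint angles.
- manip.read_qd(): joint speeds.
- manip.read_effort(): joint torques, N m.
- manip.read_tcp_pos(): TCP position.
- manip.read_tool_rot(): TCP orientation.
- manip.read_ft_force(): force on the tool from outside, world axes, zero at the start.
- manip.read_moment(): the same for the moment, N m.
- manip.read_finger_gap(): opening from 0.0 (shut) to 1.0 (fully open).
Only numpy, scipy, OpenCV 4.12 (cv2) and the standard library are available. Lean on these libraries where they do the work, as an engineer would, in place of code of your own. Each camera call takes 0.05 s, during which the arm holds its last target.

## Working session

There is one attempt and no reset: what is moved stays moved. The work goes in short steps, each a Python script; the robot and the scene stay as the last script left them, time stands still between calls to the robot, and variables do not carry over. Pictures are saved under pics/ and viewed, and the job is handed in when it is done.

```bash
ls; mkdir -p pics
python3 - <<'E'
from rig import manip
import cv2,numpy as np
for n in("scene","top"):
    c=manip.camera(n)
    cv2.imwrite(f"pics/{n}0.png",c["pixels"][:,:,::-1])
    np.savez(f"pics/{n}0.npz",**c)
    print(n,{k:v for k,v in c.items() if k!="pixels"})
print(manip.read_clock(),manip.read_tcp_pos(),manip.read_tool_rot(),manip.read_ft_force())
E
```

```text
pics
scene {'fovy': 57.14134748902455, 'cx': 255.3161821026186, 'cy': 189.17339066980125, 'eye': array([ 0.07364692, -0.39488576,  0.71714982]), 'orientation': array([-133.39070985,    1.23757907,  -48.76618983])}
top {'fovy': 48.07951820141597, 'cx': 261.5926232312819, 'cy': 194.91361119663105, 'eye': array([-0.0542714 ,  0.12540644,  1.39545221]), 'orientation': array([-154.68018213,   -0.31083452,  -96.58995922])}
0.1 [0.21703671 0.58591857 0.40375963] [-1.79993293e+02 -1.13613451e-01 -1.10338994e+02] [-0.39945256 -0.34285632 -0.20768467]
```

View pics/scene0.png

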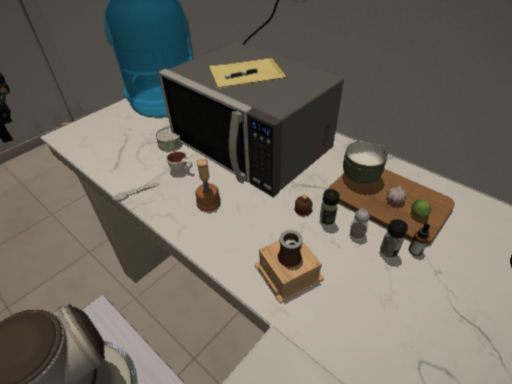

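View pics/top0.png

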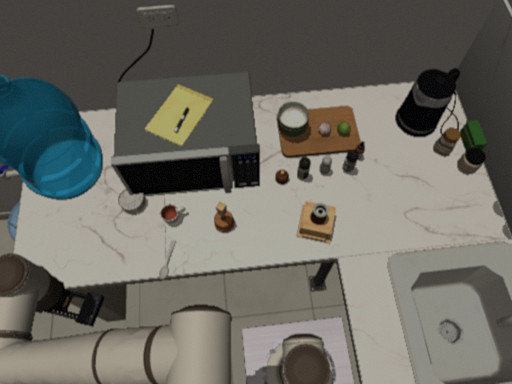

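The scene view shows the drift in its block (handle near (203,170), block near (207,198)) and the mill on its stand (mouth near (291,240)). In the top view the block is near (224,222) and the mill near (320,213). I'll zoom in to get pixel positions.

Run:
```python
import cv2,numpy as np
def crop(n,x0,y0,w,h,s):
    im=cv2.imread(f"pics/{n}0.png")[y0:y0+h,x0:x0+w]
    return cv2.resize(im,None,fx=s,fy=s,interpolation=cv2.INTER_CUBIC)
a=crop("scene",180,145,50,75,8);b=crop("scene",245,220,90,75,8)
h=600
cv2.imwrite("pics/z1.png",np.clip(a*1.5,0,255));cv2.imwrite("pics/z2.png",np.clip(b*1.5,0,255))
a=crop("top",205,195,40,40,10);b=crop("top",295,195,40,40,10)
cv2.imwrite("pics/z3.png",np.clip(np.hstack([a,b])*1.5,0,255))
```

```text
[ WARN:0@0.047] global loadsave.cpp:1063 imwrite_ Unsupported depth image for selected encoder is fallbacked to CV_8U.
```

View pics/z1.png

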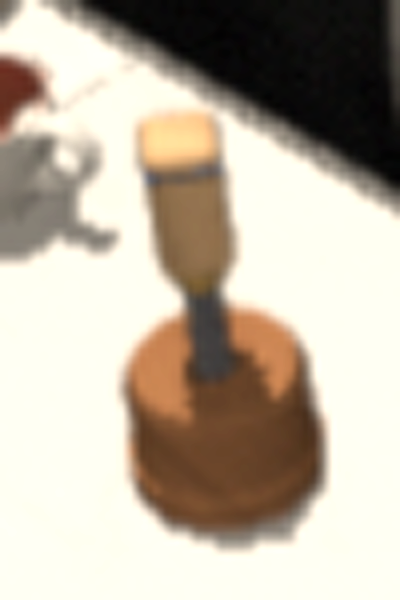

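View pics/z2.png

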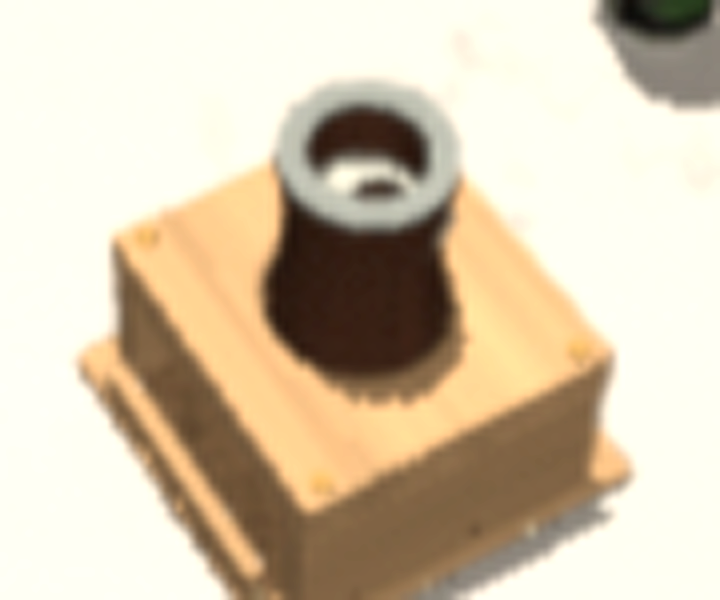

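View pics/z3.png

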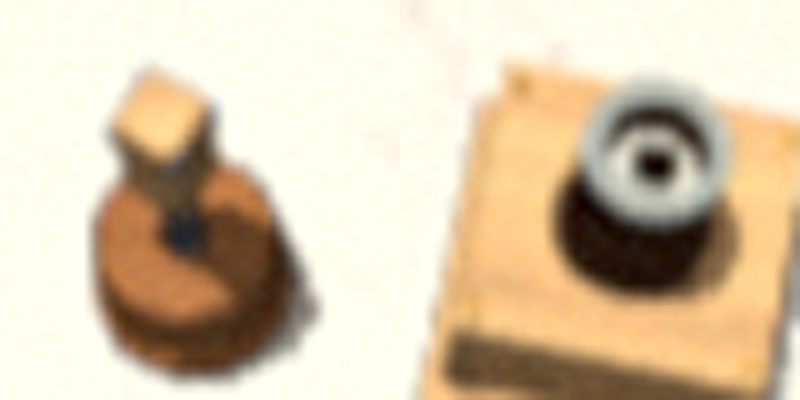

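The zooms are clear. The rim ellipse and the guide's hole are visible in both views, and the square top of the handle is too. Next I'll segment these and cast rays.

```bash
cat > vis.py <<'E'
import cv2,numpy as np
from scipy.spatial.transform import Rotation as R
def ray(c,u,v):
    f=c["pixels"].shape[0]/2/np.tan(np.radians(float(c["fovy"]))/2)
    d=R.from_euler("xyz",c["orientation"],degrees=True).apply([(u-float(c["cx"]))/f,(v-float(c["cy"]))/f,1.])
    return np.array(c["eye"],float),d
def onz(c,u,v,z):
    e,d=ray(c,u,v); return e+d*(z-e[2])/d[2]
def tri(ca,ua,cb,ub):
    ea,da=ray(ca,*ua);eb,db=ray(cb,*ub)
    t=np.linalg.lstsq(np.c_[da,-db],eb-ea,rcond=None)[0]
    p,q=ea+da*t[0],eb+db*t[1]; return (p+q)/2,np.linalg.norm(p-q)
def up(c,x0,y0,w,h,s=8):
    return cv2.resize(c["pixels"][y0:y0+h,x0:x0+w],None,fx=s,fy=s,interpolation=cv2.INTER_CUBIC)
def back(p,x0,y0,s=8): return (p[0]+.5)/s-.5+x0,(p[1]+.5)/s-.5+y0
E
python3 - <<'E'
from vis import *
S=dict(np.load("pics/scene0.npz"));T=dict(np.load("pics/top0.npz"))
vis=[]
rim={}
for n,c,(x0,y0,w,h) in(("scene",S,(270,225,45,30)),("top",T,(308,199,26,24))):
    im=up(c,x0,y0,w,h).astype(int); 
    hsv=cv2.cvtColor(im.astype(np.uint8),cv2.COLOR_RGB2HSV)
    r,g,b=im[...,0],im[...,1],im[...,2]
    m=((b-r>-4)&(r>50)&(r<190)).astype(np.uint8)*255
    m=cv2.morphologyEx(m,cv2.MORPH_OPEN,np.ones((5,5)))
    cs,_=cv2.findContours(m,cv2.RETR_CCOMP,cv2.CHAIN_APPROX_NONE)
    cs=sorted(cs,key=cv2.contourArea)[::-1]
    o=im.astype(np.uint8)[:,:,::-1].copy()
    for k in cs[:3]:
        if len(k)<20: continue
        e=cv2.fitEllipse(k); uv=back(e[0],x0,y0)
        print(n,cv2.contourArea(k),e,uv,onz(c,*uv,.128)); cv2.ellipse(o,e,(0,0,255),1)
    vis.append(cv2.resize(o,None,fx=1,fy=1)); cv2.imwrite(f"pics/rim_{n}.png",o)
    cv2.imwrite(f"pics/rimm_{n}.png",m)
E
python3 - <<'E'
import cv2,numpy as np
a=[cv2.imread(f"pics/{k}") for k in("rim_scene.png","rimm_scene.png","rim_top.png","rimm_top.png")]
o=np.zeros((240*2+0,720,3),np.uint8)
o[:240,:360]=a[0];o[:240,360:]=a[1];o[240:432,:208]=a[2];o[240:432,360:568]=a[3]
cv2.imwrite("pics/rims.png",o)
E
```

```text
top 128.5 ((52.3203125, 87.2739028930664), (8.432661056518555, 20.8031063079834), 6.759006977081299) (314.1025390625, 209.4717378616333) [ 0.47040482 -0.11173433  0.128     ]
top 124.0 ((146.8765106201172, 82.79981994628906), (8.682690620422363, 19.515304565429688), 175.91989135742188) (325.92206382751465, 208.91247749328613) [ 0.46806549 -0.14980035  0.128     ]
top 84.0 ((135.22488403320312, 129.43637084960938), (8.186994552612305, 14.020262718200684), 13.815275192260742) (324.4656105041504, 214.74204635620117) [ 0.44860199 -0.14156428  0.128     ]
```

View pics/rims.png

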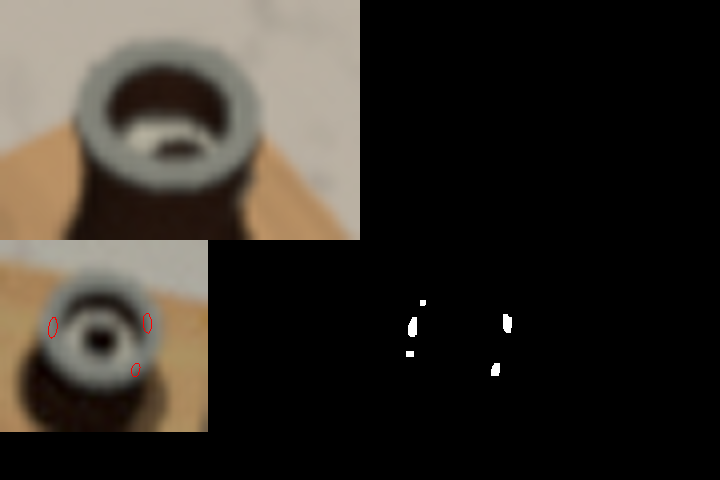

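Run:
```python
from vis import *
S=dict(np.load("pics/scene0.npz"));T=dict(np.load("pics/top0.npz"))
for n,c,(x0,y0,w,h),pts in(("scene",S,(270,225,45,30),[(168,50),(90,115),(168,178),(20,40),(300,40),(155,140),(10,200)]),("top",T,(308,199,26,24),[(48,85),(152,85),(100,140),(100,36),(100,15),(10,50),(75,105)])):
    im=up(c,x0,y0,w,h)
    print(n,[tuple(int(v) for v in im[y,x]) for x,y in pts])
    r,g,b=[im[...,i].astype(int) for i in range(3)]
    m=((r-b<13)&(r>75)&(g>75)&(r<165)).astype(np.uint8)*255
    m=cv2.morphologyEx(m,cv2.MORPH_OPEN,np.ones((5,5)))
    cs,_=cv2.findContours(m,cv2.RETR_CCOMP,cv2.CHAIN_APPROX_NONE)
    cs=sorted(cs,key=cv2.contourArea)[::-1]
    o=np.ascontiguousarray(im[:,:,::-1])
    hull=cv2.convexHull(cs[0]); ks=[hull]+cs[1:3]
    for k in ks:
        if len(k)<20: continue
        e=cv2.fitEllipse(k); uv=back(e[0],x0,y0)
        print(n,cv2.contourArea(k),e,uv,onz(c,*uv,.128)); cv2.ellipse(o,e,(0,0,255),1)
    cv2.imwrite(f"pics/rim_{n}.png",np.hstack([o,cv2.merge([m]*3)]))
a,b=cv2.imread("pics/rim_scene.png"),cv2.imread("pics/rim_top.png")
o=np.zeros((432,720,3),np.uint8);o[:240]=a;o[240:,:416]=b;cv2.imwrite("pics/rims2.png",o)
```

```text
scene [(132, 133, 122), (130, 131, 121), (122, 124, 114), (186, 176, 163), (182, 173, 160), (157, 152, 136), (176, 137, 95)]
scene 20367.5 ((168.4860076904297, 115.64840698242188), (146.7772674560547, 179.9427947998047), 96.48371124267578) (290.6232509613037, 239.01855087280273) [ 0.46671939 -0.13255892  0.128     ]
scene 9151.0 ((167.81280517578125, 112.50367736816406), (95.36356353759766, 122.9791488647461), 96.26802825927734) (290.53910064697266, 238.6254596710205) [ 0.46744503 -0.1317886   0.128     ]
top [(127, 130, 124), (123, 126, 119), (97, 99, 92), (133, 133, 124), (174, 171, 160), (167, 129, 87), (146, 145, 133)]
top 10469.5 ((101.85291290283203, 85.59025573730469), (113.51593780517578, 122.03447723388672), 6.397604465484619) (320.294114112854, 209.2612819671631) [ 0.46889519 -0.13161782  0.128     ]
top 4055.5 ((103.95858001708984, 84.17744445800781), (66.1892318725586, 79.48519134521484), 116.33036041259766) (320.55732250213623, 209.08468055725098) [ 0.46940942 -0.13256478  0.128     ]
top 259.0 ((98.53101348876953, 79.31685638427734), (18.5612735748291, 20.12213134765625), 109.75027465820312) (319.8788766860962, 208.47710704803467) [ 0.47175258 -0.1307653   0.128     ]
```

View pics/rims2.png

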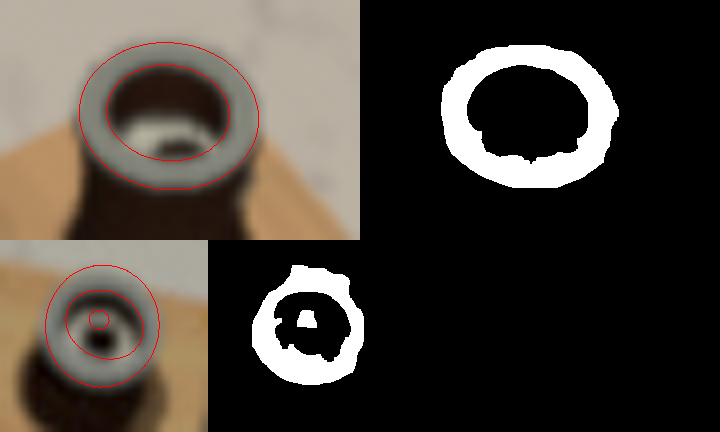

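Both views put the rim centre within about 2 mm of each other, at roughly (0.468, −0.132). Next are the hole in the guide, the handle, and the block.

```bash
cat >> vis.py <<'E'
def proj(c,p):
    f=c["pixels"].shape[0]/2/np.tan(np.radians(float(c["fovy"]))/2)
    q=R.from_euler("xyz",c["orientation"],degrees=True).inv().apply(np.array(p)-c["eye"])
    return q[0]/q[2]*f+float(c["cx"]),q[1]/q[2]*f+float(c["cy"])
E
python3 - <<'E'
from vis import *
S=dict(np.load("pics/scene0.npz"));T=dict(np.load("pics/top0.npz"))
print("rim tri",tri(S,(290.58,238.8),T,(320.3,209.2)))
# handle top square, blue band, block top & silhouette
outs=[]
for n,c,(x0,y0,w,h) in(("scene",S,(190,152,26,36)),("top",T,(212,198,26,36))):
    im=up(c,x0,y0,w,h); hsv=cv2.cvtColor(im,cv2.COLOR_RGB2HSV)
    r,g,b=[im[...,i].astype(int) for i in range(3)]
    m=((r>190)&(r-b>45)).astype(np.uint8)*255 if n=="scene" else ((r>165)&(r-b>40)&(g>120)).astype(np.uint8)*255
    cs,_=cv2.findContours(m,cv2.RETR_EXTERNAL,cv2.CHAIN_APPROX_NONE)
    k=max(cs,key=cv2.contourArea); rr=cv2.minAreaRect(k); M=cv2.moments(k)
    ctr=(M["m10"]/M["m00"],M["m01"]/M["m00"]); uv=back(ctr,x0,y0)
    print(n,"handle top",rr,uv,onz(c,*uv,.151)[:2])
    bx=[onz(c,*back(q,x0,y0),.151)[:2] for q in cv2.boxPoints(rr)]
    print([ (np.linalg.norm(bx[i]-bx[i-1]).round(4),np.degrees(np.arctan2(*(bx[i]-bx[i-1])[::-1])).round(1)) for i in range(4)])
    o=np.ascontiguousarray(im[:,:,::-1]); cv2.drawContours(o,[k],-1,(0,0,255),1)
    outs.append(o)
# block: saturated brown blob
for n,c,(x0,y0,w,h) in(("scene",S,(190,152,40,62)),("top",T,(208,195,34,42))):
    im=up(c,x0,y0,w,h); hsv=cv2.cvtColor(im,cv2.COLOR_RGB2HSV)
    m=((hsv[...,1]>120)).astype(np.uint8)*255
    cs,_=cv2.findContours(m,cv2.RETR_EXTERNAL,cv2.CHAIN_APPROX_NONE)
    k=max(cs,key=cv2.contourArea)
    o=np.ascontiguousarray(im[:,:,::-1]); cv2.drawContours(o,[k],-1,(0,0,255),1)
    outs.append(o)
H=max(o.shape[0] for o in outs)
for i,o in enumerate(outs): print(o.shape)
Z=np.zeros((600,800,3),np.uint8)
x=0
for o in outs[:2]: 
    hh=min(600,o.shape[0]);Z[:hh,x:x+o.shape[1]]=o[:hh];x+=o.shape[1]
x=420
Z[:336,x:x+272]=outs[3]
cv2.imwrite("pics/h1.png",Z);cv2.imwrite("pics/h2.png",outs[2])
E
```

```text
rim tri (array([ 0.46889829, -0.13163547,  0.12662699]), np.float64(0.0015187346727495218))
scene handle top ((79.5, 87.5), (3.0, 3.0), 90.0) (199.49027777777778, 162.49027777777778) [0.4991084  0.18401393]
[(np.float64(0.0015), np.float64(47.8)), (np.float64(0.001), np.float64(-50.3)), (np.float64(0.0015), np.float64(-132.2)), (np.float64(0.001), np.float64(129.7))]
top handle top ((71.53033447265625, 66.7358627319336), (41.707176208496094, 44.45547103881836), 31.32869529724121) (220.56967028003612, 206.16587624209575) [0.50533816 0.18435782]
[(np.float64(0.0171), np.float64(50.6)), (np.float64(0.0185), np.float64(-33.7)), (np.float64(0.0172), np.float64(-129.5)), (np.float64(0.0184), np.float64(146.0))]
(288, 208, 3)
(288, 208, 3)
(496, 320, 3)
(336, 272, 3)
```

View pics/h1.png

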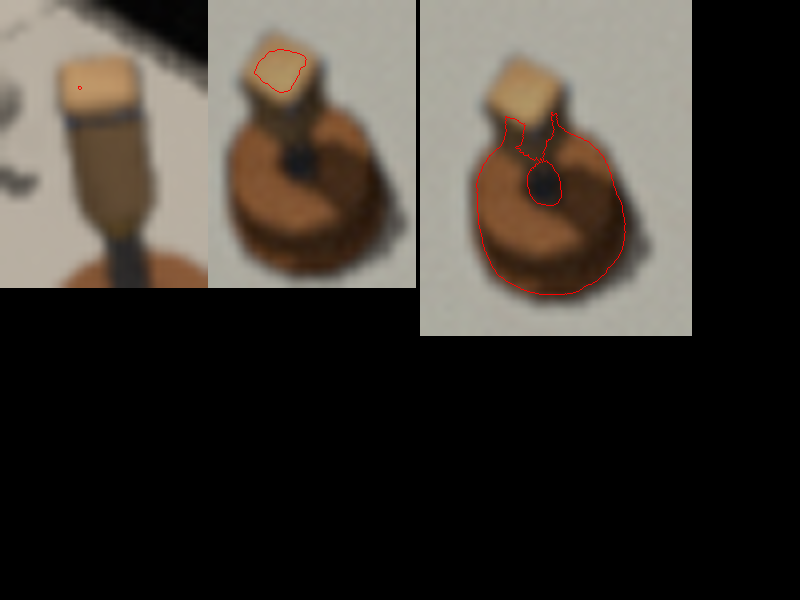

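View pics/h2.png

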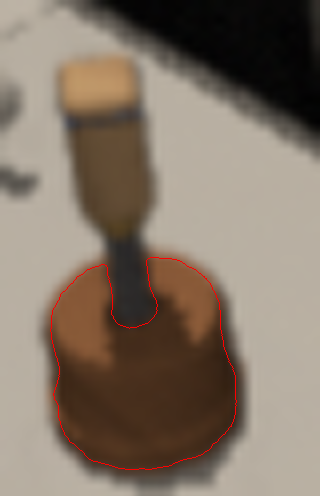

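Run:
```python
from vis import *
S=dict(np.load("pics/scene0.npz"));T=dict(np.load("pics/top0.npz"))
outs=[];uvs=[]
for n,c,(x0,y0,w,h),thr in(("scene",S,(190,152,26,20),(135,38)),("top",T,(212,198,16,15),(125,32))):
    im=up(c,x0,y0,w,h,16)
    r,g,b=[im[...,i].astype(int) for i in range(3)]
    m=((r>thr[0])&(r-b>thr[1])).astype(np.uint8)*255
    cs,_=cv2.findContours(m,cv2.RETR_EXTERNAL,cv2.CHAIN_APPROX_NONE)
    k=max(cs,key=cv2.contourArea); rr=cv2.minAreaRect(k); M=cv2.moments(k)
    uv=back((M["m10"]/M["m00"],M["m01"]/M["m00"]),x0,y0,16); uvs.append(uv)
    print(n,"handle top",uv,onz(c,*uv,.151)[:2])
    # fit square in the world plane
    W=np.array([onz(c,*back(q[0],x0,y0,16),.151)[:2] for q in k])
    rw=cv2.minAreaRect(((W-[.5,.18])*1e4).astype(np.float32)); print("world rect",rw, np.array(rw[0])/1e4+[.5,.18])
    o=np.ascontiguousarray(im[:,:,::-1]); cv2.drawContours(o,[k],-1,(0,0,255),1); outs.append(o)
print(tri(S,uvs[0],T,uvs[1]))
Z=np.zeros((320,680,3),np.uint8);Z[:320,:416]=outs[0];Z[:240,420:676]=outs[1]
cv2.imwrite("pics/h3.png",Z)
# block: top ellipse: bottom arc + silhouettes; predict block outline centre
for n,c in(("S",S),("T",T)):
  for p in ([.5,.18,.05],[.5,.18,0],[.5,.18,.151]): print(n,p,proj(c,p))
```

```text
scene handle top (201.67704838612417, 161.65233865353198) [0.50501215 0.1822197 ]
world rect ((50.40630340576172, 22.888961791992188), (274.5725402832031, 252.95738220214844), 54.40769958496094) [0.50504063 0.1822889 ]
top handle top (220.49544004198543, 205.86977516549467) [0.50638445 0.18451476]
world rect ((66.93336486816406, 43.288848876953125), (244.3405303955078, 255.27798461914062), 50.27798843383789) [0.50669334 0.18432888]
(array([0.50717374, 0.18470292, 0.14859373]), np.float64(0.0005602999852517101))
S [0.5, 0.18, 0.05] (np.float64(205.50771703449743), np.float64(191.53789174858272))
S [0.5, 0.18, 0] (np.float64(207.5923587739939), np.float64(204.22460668518238))
S [0.5, 0.18, 0.151] (np.float64(200.81120147239463), np.float64(162.95583229788096))
T [0.5, 0.18, 0.05] (np.float64(224.4036448409652), np.float64(219.60232680321212))
T [0.5, 0.18, 0] (np.float64(225.4508045559379), np.float64(225.01759432787972))
T [0.5, 0.18, 0.151] (np.float64(222.07563828154662), np.float64(207.56330530708678))
```

View pics/h3.png

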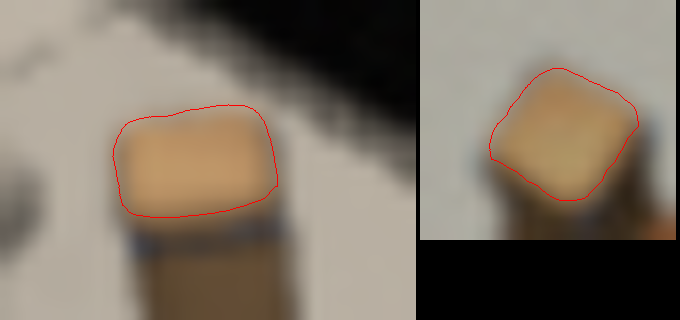

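Run:
```python
from vis import *
S=dict(np.load("pics/scene0.npz"));T=dict(np.load("pics/top0.npz"))
ax=np.array([.4685,-.132])
outs=[]
for n,c,(x0,y0,w,h) in(("scene",S,(282,230,18,18)),("top",T,(312,202,18,16))):
    s=20; im=up(c,x0,y0,w,h,s); o=np.ascontiguousarray(np.clip(im[:,:,::-1]*1.4,0,255).astype(np.uint8))
    # outline of guide disc (z .106, r 16) and mouth (z .128 r 16) for the axis estimate
    for z,r,col in((.106,.016,(0,0,255)),(.128,.016,(255,0,0))):
        P=np.array([proj(c,[ax[0]+r*np.cos(t),ax[1]+r*np.sin(t),z]) for t in np.linspace(0,6.28,60)])
        P=((P-[x0,y0]+.5)*s-.5).astype(int); cv2.polylines(o,[P],True,col,1)
    cv2.circle(o,tuple(((np.array(proj(c,[*ax,.106]))-[x0,y0]+.5)*s-.5).astype(int)),3,(0,255,0),-1)
    outs.append(o)
    g=im.min(2).astype(int)
    print(n,"axis@guide",proj(c,[*ax,.106]))
    for k in range(0,360,90):
        t=np.radians(k); print(k,np.array(proj(c,[ax[0]+.0045*np.cos(t),ax[1]+.0045*np.sin(t),.106])).round(2),end=' ')
    print()
Z=np.zeros((360,740,3),np.uint8);Z[:,:360]=outs[0];Z[:320,370:730]=outs[1];cv2.imwrite("pics/hole.png",Z)
for p in[(128,192),(258,183)]: print("mw front base",onz(T,*p,0))
im=up(T,312,202,18,16,20)[...,1].astype(int); sub=im[100:260,110:240]; m=sub<75
n,l,st,ce=cv2.connectedComponentsWithStats(m.astype(np.uint8))
for i in range(1,n): print(st[i],back(ce[i]+[110,100],312,202,20),onz(T,*back(ce[i]+[110,100],312,202,20),.106))
```

```text
scene axis@guide (np.float64(290.4341522158951), np.float64(244.8084022584208))
0 [291.69 243.54] 90 [288.77 243.73] 180 [289.17 246.09] 270 [292.11 245.89] 
top axis@guide (np.float64(319.5610851926267), np.float64(212.0464233073314))
0 [319.32 210.78] 90 [318.2  212.19] 180 [319.8  213.31] 270 [320.92 211.9 ] 
mw front base [0.66606296 0.51754542 0.        ]
mw front base [0.64976824 0.04959288 0.        ]
[   0    0  130   54 3090] (np.float64(320.8688511326861), np.float64(207.222572815534)) [ 0.484935   -0.13920497  0.106     ]
[  23   58   77   70 4324] (np.float64(320.0783071230342), np.float64(211.0995143385754)) [ 0.47161703 -0.13425262  0.106     ]
```

View pics/hole.png

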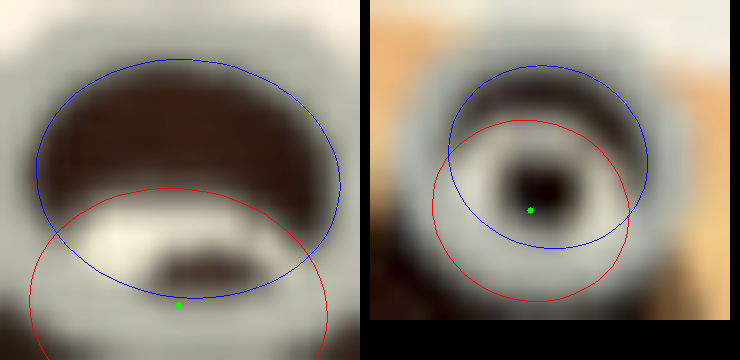

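Readings so far:
- Hole in the guide: dark at (320.1, 211.1) in the top view, offset from the mill axis towards about −30°.
- Hole centre: about (0.4724, −0.1343).
- Drift axis: about (0.506, 0.1835), with its flats at about 52°.

The scene view agrees on the hole's lateral offset. Next I'll check the IK.

Run:
```python
from rig import manip
from vis import *
T=dict(np.load("pics/top0.npz"))
print("mw handle",onz(T,228,170,.2),onz(T,231,188,.1), "jar",onz(T,304,168,.1))
print(manip.tips_ahead)
q0=manip.read_qpos();print(q0)
for yaw in(52,-128,142,-38):
    print(yaw,manip.ik([.506,.1835,.40],[180,0,yaw]),manip.ik([.506,.1835,.287],[180,0,yaw]),manip.ik([.4724,-.1343,.4],[180,0,yaw]))
print(manip.read_clock())
```

```text
mw handle [0.60520164 0.14946711 0.2       ] [0.59077985 0.14709015 0.1       ] jar [ 0.63899177 -0.1083187   0.1       ]
0.1822
[ 8.44877909e+01  2.20875679e+01  3.87771474e-01 -2.42939516e-02
 -6.84117522e+01 -1.48178177e+01]
52 [  37.20402286   13.81222267  -12.18748222    0.          -64.0002951
 -165.20402286] [  37.20402286   20.44521068  -20.90260444    0.          -48.65218488
 -165.20402286] [   3.11846782    9.15487097  -18.23441523    0.          -62.61071381
 -131.11846782]
-128 [ 37.20402286  13.81222267 -12.18748222   0.         -64.0002951
  14.79597714] [ 37.20402286  20.44521068 -20.90260444   0.         -48.65218488
  14.79597714] [  3.11846782   9.15487097 -18.23441523   0.         -62.61071381
  48.88153218]
142 [ 37.20402286  13.81222267 -12.18748222   0.         -64.0002951
 -75.20402286] [ 37.20402286  20.44521068 -20.90260444   0.         -48.65218488
 -75.20402286] [  3.11846782   9.15487097 -18.23441523   0.         -62.61071381
 -41.11846782]
-38 [ 37.20402286  13.81222267 -12.18748222   0.         -64.0002951
 104.79597714] [ 37.20402286  20.44521068 -20.90260444   0.         -48.65218488
 104.79597714] [  3.11846782   9.15487097 -18.23441523   0.         -62.61071381
 138.88153218]
0.1
```

Run:
```python
import cv2,numpy as np
im=cv2.imread("pics/top0.png")[255:345,20:130]
cv2.imwrite("pics/grip.png",np.clip(cv2.resize(im,None,fx=6,fy=6,interpolation=cv2.INTER_CUBIC)*1.8,0,255).astype(np.uint8))
```

```text
(no output)
```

View pics/grip.png

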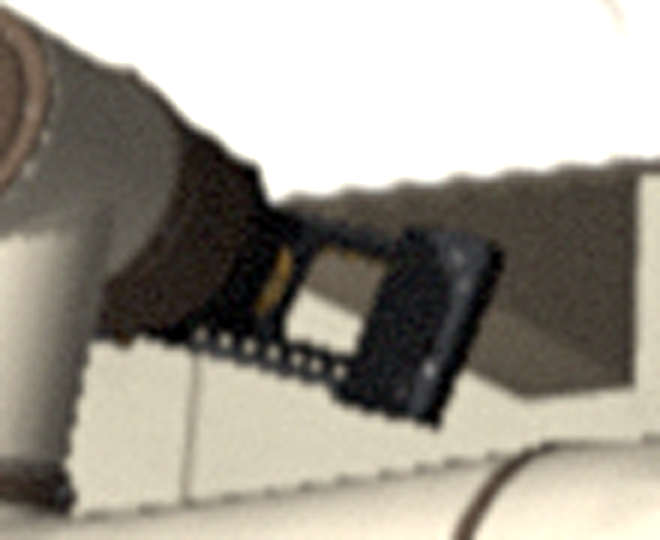

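The picture shows the gripper's long side lying along the jaw direction. Yaw −128 therefore keeps the body clear of the microwave's handle. Next I'll approach and grasp the drift.

Run:
```python
from rig import manip
from vis import *
o=[180,0,-128]
manip.move_pose([.506,.1835,.37],o)
print(manip.read_clock(),manip.read_tcp_pos(),manip.read_ft_force())
t=manip.move_straight([.506,.1835,.289],max_speed=.1,contact_N=6)
print(t,manip.read_clock(),manip.read_tcp_pos(),manip.read_ft_force())
for n in("scene","top"):
    c=manip.camera(n);np.savez(f"pics/{n}1.npz",**c);cv2.imwrite(f"pics/{n}1.png",c["pixels"][:,:,::-1])
S=cv2.imread("pics/scene1.png")[110:230,150:270];T=cv2.imread("pics/top1.png")[150:250,170:290]
cv2.imwrite("pics/g1.png",np.hstack([cv2.resize(S,(400,400)),cv2.resize(T,(400,400))]))
```

```text
1.9083 [0.50594057 0.18429253 0.37012309] [ 0.23296772 -0.09163693  0.19031046]
False 2.8667 [0.5062749  0.18375356 0.28962127] [ 0.34676518 -0.09615981 -0.07870666]
```

View pics/g1.png

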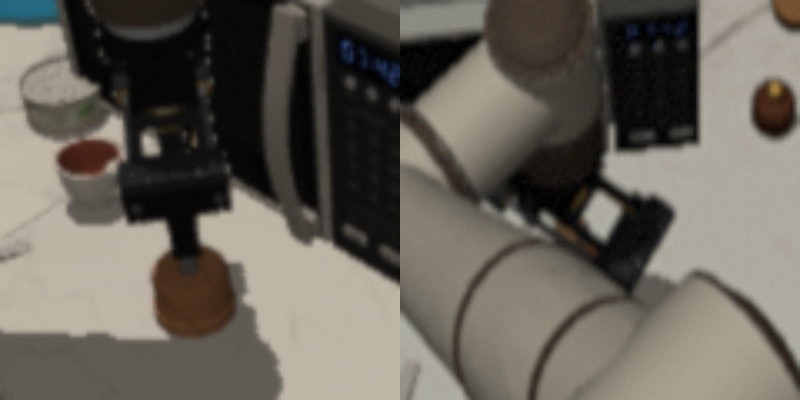

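The fingers straddle the handle, with the cup clear to the left and the microwave handle clear to the right. Grasping now.

Run:
```python
from rig import manip
import numpy as np
manip.grasp()
print(manip.read_clock(),manip.read_finger_gap(),manip.read_finger_gap()*87,manip.read_tcp_pos(),manip.read_tool_rot(),manip.read_ft_force(),manip.read_moment())
p=manip.read_tcp_pos()
t=manip.move_straight([p[0],p[1],.295],max_speed=.05)
print(manip.read_ft_force(),manip.read_moment())
t=manip.move_straight([p[0],p[1],.40],max_speed=.12)
print(t,manip.read_clock(),manip.read_finger_gap(),manip.read_tcp_pos(),manip.read_ft_force(),manip.read_moment())
```

```text
3.9833 0.2966905372699925 25.81207674248935 [0.50601    0.18350757 0.28900017] [-1.79998915e+02  2.71363225e-03 -1.28000214e+02] [ 0.13594912  0.25840462 -0.67809779] [ 0.0300899  -0.05558978  0.01176137]
[ 0.80240687  0.83203775 -1.28753207] [ 0.18401841 -0.20767958  0.05039278]
False 5.275 0.3015056620062706 [0.50569037 0.18333069 0.39898121] [ 0.59836342  0.21298183 -2.28543798] [ 0.00332202  0.01392926 -0.02837591]
```

Run:
```python
from rig import manip
from vis import *
o=[180,0,-128]
manip.move_straight([.506,.1835,.435],max_speed=.15)
manip.move_pose([.4724,-.1343,.435],o)
for n in("scene","top"):
    c=manip.camera(n);np.savez(f"pics/{n}2.npz",**c);cv2.imwrite(f"pics/{n}2.png",c["pixels"][:,:,::-1])
print(manip.read_clock(),manip.read_tcp_pos(),manip.read_ft_force(),manip.read_moment())
S=cv2.imread("pics/scene2.png")[190:270,250:330];T=cv2.imread("pics/top2.png")[160:240,280:360]
cv2.imwrite("pics/g2.png",np.clip(np.hstack([cv2.resize(S,(400,400),interpolation=2),cv2.resize(T,(400,400),interpolation=2)])*1.5,0,255).astype(np.uint8))
c=dict(np.load("pics/scene2.npz")); print("expected tip px",proj(c,[.4724,-.1343,.151]),"handle base",proj(c,[.4724,-.1343,.243]))
```

```text
6.975 [ 0.4728934  -0.13335938  0.43482115] [ 1.16927482  0.2958125  -1.80678784] [ 0.04264409 -0.01811136  0.01824609]
expected tip px (np.float64(293.47918166508794), np.float64(230.8080519612276)) handle base (np.float64(296.0425989513237), np.float64(199.43847635605852))
```

View pics/g2.png

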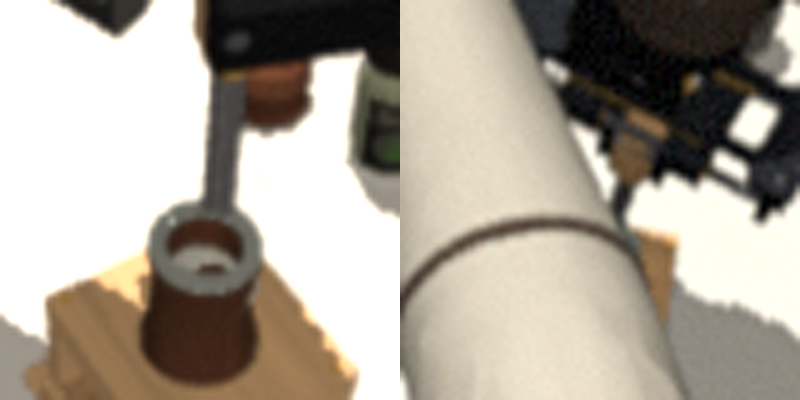

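The tip is seen at about (293.6, 231), and projection predicted (293.5, 230.8), so the aim holds. I'll go into the mouth and feel for the guide.

Run:
```python
from rig import manip
import numpy as np
x,y=.4724,-.1343
manip.move_straight([x,y,.398],max_speed=.06,contact_N=5)
print(manip.read_clock(),manip.read_tcp_pos(),manip.read_ft_force())
t=manip.move_straight([x,y,.376],max_speed=.02,contact_N=4)
print(t,manip.read_clock(),manip.read_tcp_pos(),manip.read_ft_force(),manip.read_moment())
```

```text
7.7417 [ 0.47258647 -0.13436412  0.39821383] [-1.74567395e-04  5.85896952e-01 -1.14118351e+00]
False 8.9917 [ 0.47245354 -0.13430782  0.37616726] [ 0.98265843  0.83640579 -0.98163399] [ 0.01295228 -0.00756907 -0.0416682 ]
```

The nose went through the guide at the first try with no contact, and the tip is at about 0.092. Next I'll feel for the grinder and press it.

Run:
```python
from rig import manip
import numpy as np
x,y=.4724,-.1343
def rep(s,t): print(s,t,round(manip.read_clock(),2),manip.read_tcp_pos().round(4),manip.read_ft_force().round(2),manip.read_moment().round(3))
t=manip.move_straight([x,y,.360],max_speed=.012,contact_N=3.5); rep("feel",t)
manip.dwell(.2); rep("dwell",0)
```

```text
feel True 9.8 [ 0.4725 -0.1344  0.3669] [ 1.01 -0.53  1.44] [-0.079 -0.202 -0.048]
dwell 0 10.0 [ 0.4724 -0.1343  0.3667] [ 0.98 -0.56  2.31] [-0.075 -0.334  0.014]
```

Run:
```python
from rig import manip
import numpy as np
x,y=.4724,-.1343
def rep(s,t): print(s,t,round(manip.read_clock(),2),manip.read_tcp_pos().round(4),manip.read_ft_force().round(2),manip.read_moment().round(3),round(manip.read_finger_gap(),3))
for z in(.3655,.364,.3625,.361):
    t=manip.move_straight([x,y,z],max_speed=.01,contact_N=7); rep(z,t)
    f=manip.read_ft_force()[2]
    if f>13: break
```

```text
0.3655 False 10.25 [ 0.4727 -0.1344  0.366 ] [ 1.73 -1.06  5.13] [-0.157 -0.351  0.046] 0.295
0.364 False 10.55 [ 0.4726 -0.1343  0.3641] [ 1.01 -0.72  3.94] [-0.297 -0.488  0.025] 0.293
0.3625 False 10.85 [ 0.4721 -0.1342  0.3617] [ 1.8   0.42 -1.1 ] [-0.125 -0.508  0.006] 0.3
0.361 False 11.15 [ 0.4722 -0.1343  0.3606] [ 0.41 -0.03  0.27] [-0.141 -0.461  0.008] 0.299
```

It yielded at about 7 N and the force is easing. I'll continue steadily down.

Run:
```python
from rig import manip
import numpy as np
x,y=.4724,-.1343
def rep(s,t): print(s,t,round(manip.read_clock(),2),manip.read_tcp_pos().round(4),manip.read_ft_force().round(2),manip.read_moment().round(3),round(manip.read_finger_gap(),3))
for z in(.356,.351,.346,.341,.336):
    t=manip.move_straight([x,y,z],max_speed=.02,contact_N=9); rep(z,t)
    f=manip.read_ft_force()[2]
    if t or f>13: break
from vis import *
for n in("scene",):
    c=manip.camera(n);cv2.imwrite(f"pics/{n}3.png",c["pixels"][:,:,::-1])
S=cv2.imread("pics/scene3.png")[200:300,230:340]
cv2.imwrite("pics/g3.png",np.clip(cv2.resize(S,None,fx=6,fy=6,interpolation=2)*1.5,0,255).astype(np.uint8))
```

```text
0.356 False 11.55 [ 0.4723 -0.1343  0.3555] [ 0.24 -1.32  0.28] [-0.115 -0.448  0.015] 0.298
0.351 False 11.95 [ 0.4721 -0.1342  0.3503] [ 0.72  0.75 -1.46] [ 0.004 -0.149 -0.033] 0.297
0.346 False 12.35 [ 0.4723 -0.1343  0.3457] [ 0.68 -0.64 -1.48] [ 0.02  -0.028  0.017] 0.298
0.341 False 12.75 [ 0.4724 -0.1343  0.3408] [ 0.26 -0.3  -1.59] [ 0.028 -0.003  0.014] 0.296
0.336 False 13.15 [ 0.4724 -0.1343  0.3358] [ 0.52 -0.34 -1.24] [-0.028 -0.039  0.055] 0.297
```

View pics/g3.png

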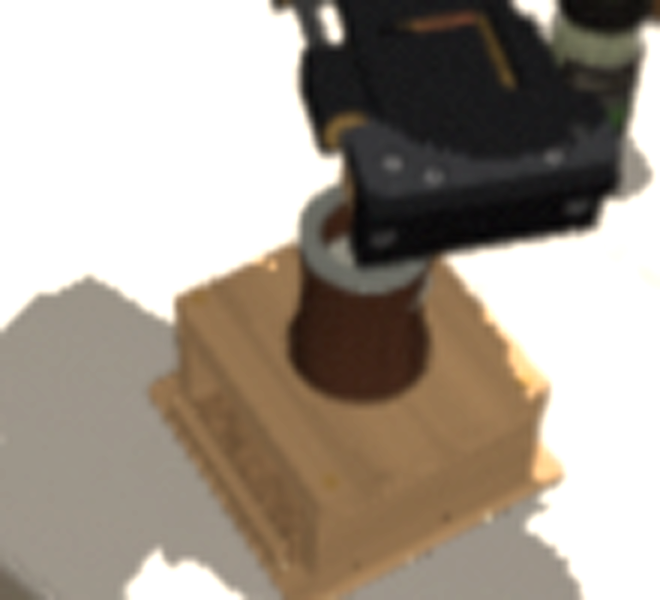

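At TCP z = 0.351 the force fell back to the drift's own weight, after about 16 mm of travel, which suggests the grinder has dropped. I'll go on to the safe depth to be sure, then draw out straight up.

Run:
```python
from rig import manip
from vis import *
x,y=.4724,-.1343
def rep(s,t): print(s,t,round(manip.read_clock(),2),manip.read_tcp_pos().round(4),manip.read_ft_force().round(2),manip.read_moment().round(3),round(manip.read_finger_gap(),3))
t=manip.move_straight([x,y,.332],max_speed=.02,contact_N=6); rep("deep",t)
t=manip.move_straight([x,y,.40],max_speed=.04,contact_N=8); rep("out",t)
t=manip.move_straight([x,y,.437],max_speed=.1,contact_N=8); rep("out2",t)
for n in("scene",):
    c=manip.camera(n);cv2.imwrite(f"pics/{n}4.png",c["pixels"][:,:,::-1]);np.savez("pics/scene4.npz",**c)
S=cv2.imread("pics/scene4.png")[190:300,230:340]
cv2.imwrite("pics/g4.png",np.clip(cv2.resize(S,None,fx=5,fy=5,interpolation=2)*1.5,0,255).astype(np.uint8))
```

```text
deep False 13.55 [ 0.4724 -0.1343  0.3318] [-0.4   0.03 -2.26] [-0.009 -0.014 -0.001] 0.3
out False 15.4 [ 0.4724 -0.1343  0.3997] [-0.44  0.86 -1.7 ] [0.02  0.017 0.023] 0.297
out2 False 15.92 [ 0.4721 -0.1342  0.4366] [-0.84  0.56 -1.29] [ 0.022 -0.014  0.045] 0.297
```

View pics/g4.png

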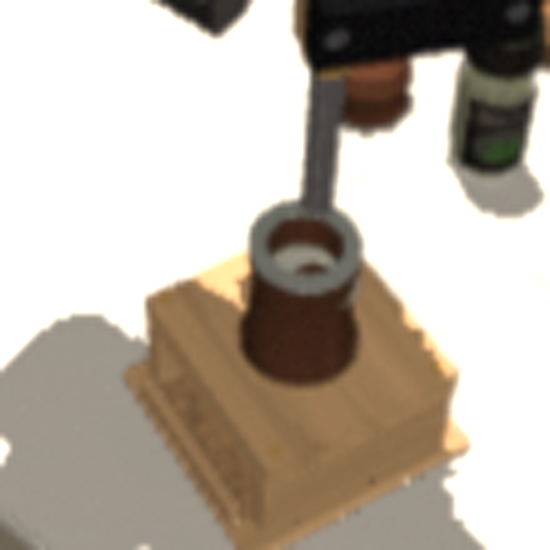

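The mill stands upright and unmoved at (291, 240), and the rod sits in the hand as it did before. Next I'll return the drift to its block.

Run:
```python
from rig import manip
from vis import *
x,y=.5060,.1835
def rep(s,t): print(s,t,round(manip.read_clock(),2),manip.read_tcp_pos().round(4),manip.read_ft_force().round(2),manip.read_moment().round(3),round(manip.read_finger_gap(),3))
manip.move_pose([x,y,.437],[180,0,-128])
t=manip.move_straight([x,y,.345],max_speed=.1,contact_N=6); rep("above",t)
if not t:
    manip.dwell(.2)
    t=manip.move_straight([x,y,.2885],max_speed=.025,contact_N=4); rep("in",t)
c=manip.camera("scene");cv2.imwrite("pics/scene5.png",c["pixels"][:,:,::-1])
S=cv2.imread("pics/scene5.png")[110:230,150:270]
cv2.imwrite("pics/g5.png",np.clip(cv2.resize(S,None,fx=5,fy=5,interpolation=2)*1.5,0,255).astype(np.uint8))
```

```text
above False 18.25 [0.5063 0.1836 0.3457] [-0.44  0.21 -1.96] [ 0.061 -0.052  0.034] 0.3
in False 20.86 [0.506  0.1835 0.289 ] [-0.98  0.88  2.47] [-0.104  0.537 -0.03 ] 0.295
```

View pics/g5.png

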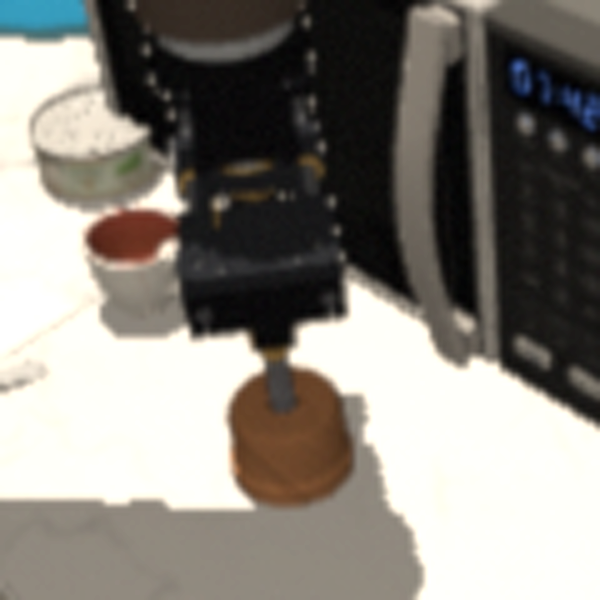

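The drift reached the bottom of the hole, with the force turning upward just at TCP z = 0.289. I'll release it, retreat straight up and check.

Run:
```python
from rig import manip
from vis import *
manip.gripper_open(); print(manip.read_clock(),manip.read_finger_gap(),manip.read_ft_force())
manip.dwell(.3)
t=manip.move_straight([.506,.1835,.40],max_speed=.08,contact_N=6)
print(t,manip.read_clock(),manip.read_tcp_pos())
manip.move_pose([.30,.42,.42],[180,0,-110])
for n in("scene","top"):
    c=manip.camera(n);cv2.imwrite(f"pics/{n}6.png",c["pixels"][:,:,::-1]);np.savez(f"pics/{n}6.npz",**c)
print(manip.read_clock(),manip.read_ft_force())
c=dict(np.load("pics/scene6.npz"))["pixels"][:,:,::-1]
a=cv2.resize(c[145:220,180:240],(480,600),interpolation=2)[:, :]
b=cv2.resize(c[220:300,245:335],None,fx=4,fy=4,interpolation=2)
Z=np.zeros((600,800,3),np.uint8);Z[:,:430]=a[:,:430];Z[:320,435:795]=b
cv2.imwrite("pics/g6.png",np.clip(Z*1.5,0,255).astype(np.uint8))
```

```text
22.1083 1.0005883643833051 [ 0.34515321  0.40373337 -0.51975145]
False 23.95 [0.50592677 0.18345902 0.39936643]
25.25 [ 0.01208864 -0.04270319 -0.55888474]
```

View pics/g6.png

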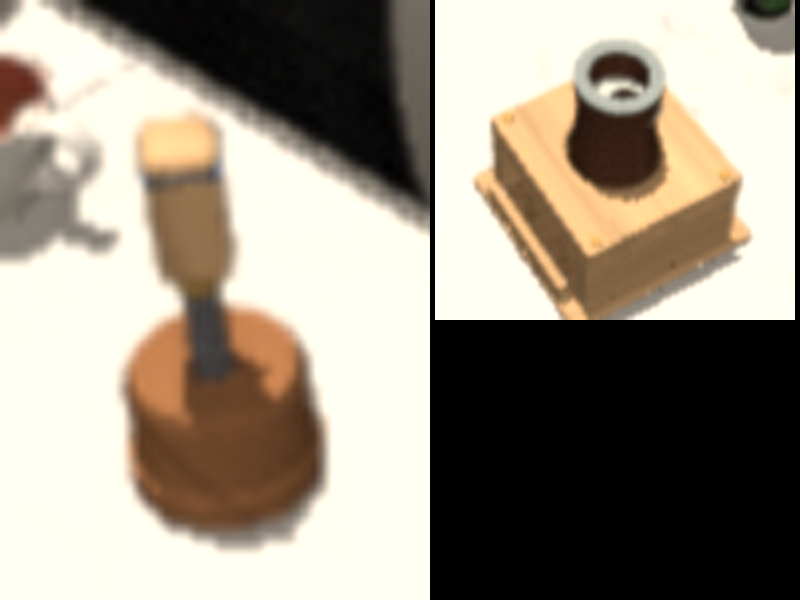

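View pics/top6.png

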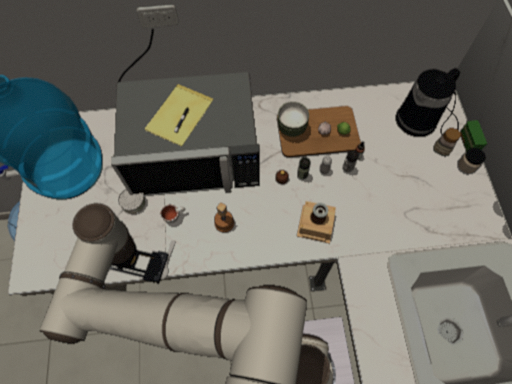

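View pics/scene6.png

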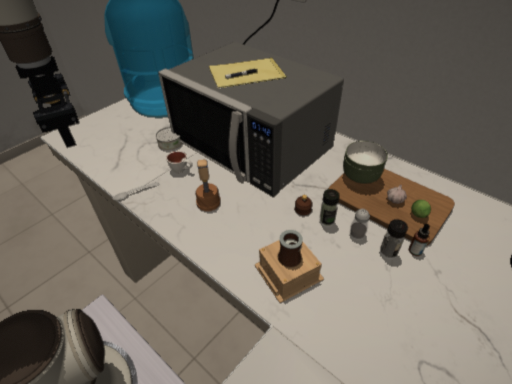

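The drift is back at the same pixels as at the start and the mill hasn't moved. The last check is the grinder: I'll compare the guide's hole and the tray opening before and after.

Run:
```python
from vis import *
Z=np.zeros((560,800,3),np.uint8)
for i,(n,x,y) in enumerate((("scene",250,225),("top",296,195))):
    A=[np.load(f"pics/{n}{k}.npz")["pixels"] for k in(0,6)]
    for j,a in enumerate(A):
        Z[i*280:i*280+280,j*400:j*400+400]=np.clip(cv2.resize(a[y:y+(70 if n=="scene" else 46),x:x+(80 if n=="scene" else 46)],(400,280),interpolation=2)[:,:,::-1]*2.,0,255)
    d=np.abs(A[0].astype(int)-A[1]).max(2); 
    r=d[y:y+70,x:x+80]; ys,xs=np.where(r>25); print(n,list(zip(xs+x,ys+y,r[ys,xs]))[:40])
print(np.load("pics/top0.npz")["pixels"][209:214,317:324].mean(2).round(),np.load("pics/top6.npz")["pixels"][209:214,317:324].mean(2).round())
cv2.imwrite("pics/cmp.png",Z)
```

```text
scene [(np.int64(296), np.int64(241), np.int64(39)), (np.int64(296), np.int64(242), np.int64(29)), (np.int64(291), np.int64(269), np.int64(26)), (np.int64(296), np.int64(269), np.int64(26)), (np.int64(298), np.int64(269), np.int64(28)), (np.int64(289), np.int64(270), np.int64(29)), (np.int64(291), np.int64(270), np.int64(30)), (np.int64(296), np.int64(270), np.int64(29))]
top [(np.int64(326), np.int64(223), np.int64(27))]
[[122. 117.  98.  95. 100.  95.  83.]
 [139.  97.  48.  42.  51.  86. 117.]
 [142.  83.  24.   5.  14.  72. 132.]
 [137.  95.  51.  27.  38.  89. 141.]
 [134. 118.  99.  82.  86. 123. 147.]] [[124. 118.  92.  82.  97.  97.  82.]
 [138.  92.  47.  32.  49.  88. 120.]
 [139.  81.  23.   5.  17.  78. 137.]
 [138.  95.  51.  43.  45.  97. 145.]
 [133. 117.  98.  96.  99. 126. 147.]]
```

View pics/cmp.png

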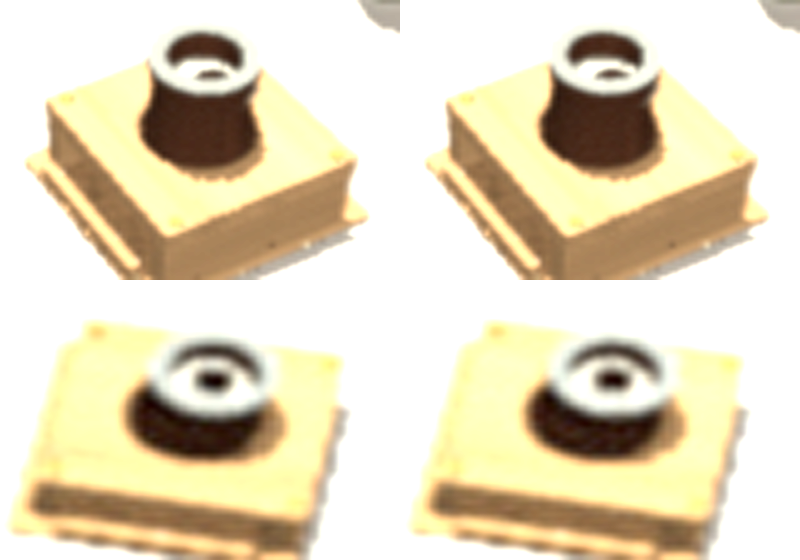

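The pictures can't show the grinder: the hole looks black either way and the bridge hides the tray. The motion can. The tip went to about 8 mm below the foot with no resistance, and the drift had not slipped, since it touched the block's floor at the same height as at the grasp. The grinder must therefore be out. I'll hand in.

Run:
```python
from rig import manip
print(manip.hand_in(),manip.read_clock())
```

```text
the job is handed in; nothing more can be done
the job is handed in; nothing more can be done
```

I pressed the old grinder out and handed the job in at about 25 s of the 61 s allowed, but I never saw the grinder itself in the tray. The bridge hides the tray and the guide's hole looks black either way, so the before/after pictures settle nothing.

- **Guide:** the hole showed in both views at about −30° from the mill axis. The drift's nose passed through it at the first try without contact.
- **Grinder:** it gave way at about 7 N and the force eased. After about 16 mm of travel the wrist read only the drift's weight. The tip then went on to about 8 mm below the foot unopposed, so I conclude the grinder dropped.
- **Drift:** it touched the hole's bottom at the same height as when I grasped it, so it had not slipped in the grip. After release it stood upright at the same pixels as at the start.
- **Mill and bystanders:** the mill is upright and where it was, and none of the other things look moved. The largest wrist force I read while pressing was about 7 N, well under the 22 N limit. I read it only between moves, so a brief peak could have been higher.

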